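# Switch on the hob under the saucepan

### The job

A saucepan stands on one of the two black glass hobs, left or right as the robot sees them. Switch that hob on: with the fingertips, lightly press the large round key on the same side of the control panel (left key for the left hob, right key for the right hob) right down and keep it down for two seconds (a long press), then take the hand away so that the key comes up again. Press no other key, lift nothing, and leave the panel, the pan and everything round it where they stand.

Things in the scene. Friction and masses are not known exactly. Their poses are not given: they have to be found in the camera images.
- panel: low aluminium control panel, loose, 1.2 kg, 124 mm deep (x) by 174 wide (y), case top at 24 mm; near the gap between the hobs, turned up to 0.35 rad. Origin: centre of the underside; x away from the robot, y left, z up. Black spring keys stand 10 mm out of it (tops at 34 mm): two large round ones at x +28, y +45 (left) and -45 mm (right); two small square ones at x -34, y +-45 mm
- key_big_left_top (a point): centre of the top face of the left large round key, 34 mm across; axes as the panel's (moves down with the key)
- key_big_left (a joint): travel of the left big key: 0 = up, grows as it is pressed, 0.005 m = fully down; the spring takes about 2 N to start and 5 N fully down and lifts the key again when let go
- key_big_right_top (a point): centre of the top face of the right large round key, 34 mm across; axes as the panel's (moves down with the key)
- key_big_right (a joint): travel of the right big key: 0 = up, grows as it is pressed, 0.005 m = fully down; the spring takes about 2 N to start and 5 N fully down and lifts the key again when let go
- key_small_left_top (a point): centre of the top face of the left small square key, 20 mm wide; axes as the panel's (moves down with the key)
- key_small_left (a joint): travel of the left small key: 0 = up, grows as it is pressed, 0.005 m = fully down; the spring takes about 2 N to start and 5 N fully down and lifts the key again when let go
- key_small_right_top (a point): centre of the top face of the right small square key, 20 mm wide; axes as the panel's (moves down with the key)
- key_small_right (a joint): travel of the right small key: 0 = up, grows as it is pressed, 0.005 m = fully down; the spring takes about 2 N to start and 5 N fully down and lifts the key again when let go
- saucepan: steel saucepan, 147 mm bowl, 75 mm high, with a tube handle that rises to 93 mm, 315 mm long over all, loose, on the left hob (y 0.31 to 0.71 m) or the right one (y -0.22 to 0.28 m; both x 0.30 to 0.72 m, flush), handle roughly towards the robot. Origin: under the middle of its whole length; bowl centre at its own y +84 mm, handle to -y
- onion: steel container of diced onion, 109 x 177 x 65 mm, no handle, standing on the other hob; origin at the centre of its underside
- spoon: tasting spoon, 192 mm long, on the fixed white cutting board right of the hobs; origin under its middle, long axis x
- cup: steel sauce cup, 65 mm across, 42 mm high, behind the panel; origin at its underside
- tape: roll of label tape, 60 mm across, 24 mm high, behind the panel; origin at its underside
- timer: round twist timer, 66 mm across, 42 mm high, in front of the panel; not part of the controls; origin at its underside
- tin: spice shaker, 55 mm across, 94 mm high, at the front of the right hob; origin at its underside

How it is judged:
By the outcome, as a careful person would: the job done as asked, in the order asked, and still so for the second after the job is handed in, with the robot touching nothing.
It also fails if it takes over 29 s, if anything falls off the work surface, if the arm or the gripper's body presses on something with over 40 N, if the wrist force passes 120 N, or if a joint passes its speed limit or range.

### The arm

A 7-joint arm with a two-finger parallel gripper is mounted at the origin on a cart in front of the work surface, level with it; the furniture and walls round the work are solid. World frame = base frame: x ahead of the robot, y to its left, z up, the work surface at z = 0. Lengths are in m, angles in rad, forces in N, time in s.
With the tool pointing down it reaches from about 0.35 to 0.9 m from the base axis. Payload 19.9 kg.
Tool frame: the origin (TCP) lies where the fingers leave the gripper's body, on its centre line; the fingertips stand 97 mm ahead of it and the grasp point (between the pads) lies 78 mm ahead of it; z points along the fingers, y is the line along which they close (so a half turn about z gives the same grasp; the last joint's range is limited). The gripper opens to 94 mm and grips with 3 to 60 N. Pads are 16 mm wide; open, the fingers measure 119 mm over their backs; the gripper's body (75 mm by 177 mm) begins 78 mm behind the grasp point.
Start: joints at [1.226, 0.417, -0.01, 1.614, 0.005, 1.111, -0.053], TCP at [0.186, -0.597, 0.303] pointing down, gripper open.
Joint ranges: [-2.81, 2.81], [-0.39, 2.02], [-1.27, 1.25], [0.06, 2.57], [-1.19, 4.33], [0.19, 2], [-2.82, 2.82]. Speed limits (rad/s): [1.89, 1.89, 2.39, 2.39, 3.01, 3.01, 3.01].

### API

Orientations are given as [roll, pitch, yaw] about the fixed x, y, z axes, in that order (R = Rz(yaw) Ry(pitch) Rx(roll)).
In Python, from workcell import arm, workorder, telemetry, grab_frame gives the robot as it stands (arm), with the cameras as plain functions, the job (workorder) and the readings (telemetry).
- The arm moves only by the tool shift_gripper, called after "Call:" as name([rows], argument=value, ...), one row to a line, values as JSON. Schema: {"type":"object","properties":{"motion":{"type":"array","items":{"type":"object","properties":{"finger_gap":{"type":"number"},"d":{"type":"array","items":{"type":"number"},"minItems":3,"maxItems":3},"twist":{"type":"number"}},"additionalProperties":false,"required":["finger_gap"]},"minItems":1,"maxItems":12},"only":{"type":"string"},"quiet":{"type":"boolean"},"lines":{"type":"string"}},"required":["motion"],"additionalProperties":false}. motion is a list of rows, 1 to 12 of them, each an object with the fields finger_gap (the finger opening in m), d (a list: dx, dy, dz in shares of the most that a row can go, 1 being 50 mm), twist (a turn about the tool's z in rad); a field left out counts as zero (the opening has to be given); each row shifts and turns the commanded pose from where the row before left it, along the tool's axes as they then stand; what a row does not reach is not made up. A row lasts 1/10 s, in which the tool goes at most 0.05 m and 0.15 rad, less where a joint would pass 70% of its speed; a pose out of reach is approached as far as the arm can. The fingers move at their own pace and stop on an object; the grip force is fixed at half the most. Time passes only in rows, so rows that do not move let the fingers close. The tool returns the time, the measured TCP pose, the force, the opening and the grip force at its end. only (a regular expression) keeps the lines of the reply that match it, lines (a string "A,B") keeps lines A to B, and quiet returns only ok. Input that does not fit is refused with a message, and nothing moves.
- telemetry.get_state(): the state, without advancing time (a new reading comes with each control period).
- grab_frame(name): name is "scene" or "top"; returns a dict with "pixels" (384x512x3 uint8, blue, green, red), "mtx" (3x3 intrinsics, pixels), "T" (4x4, takes a point from camera to world coordinates). Camera axes: x right, y down, z forward; pixel columns grow to the right and rows downward; lengths in m; the calibration is good to about 2 mm. A picture is of the moment at which its call begins. There is no depth.
- workorder.finish_job(): hands the job in; it is judged then, once.
The state is a dict: "clock": time; "joint_pos": joint angles; "joint_velocities": joint speeds; "joint_torque": joint torques, N m; "ee_pos": TCP position; "tcp_rot": TCP orientation; "ft_force": force on the tool from outside, world axes, zero at the start; "moment": the same for the moment, N m; "gripper_width": finger opening in m; "grip_force": force on a finger pad.
Only numpy, scipy, OpenCV 4.12 (cv2) and the standard library are available. Lean on these libraries where they do the work, as an engineer would, in place of code of your own. Each camera call takes 0.05 s, during which the arm holds its last target. There are 200 camera calls.

## Working session

There is one attempt and no reset: what is moved stays moved. The work goes in short steps, Python scripts to look and compute and a tool call to move; the robot and the scene stay as the last step left them, time stands still between calls to the robot, and variables do not carry over. Pictures are saved under pics/ and viewed, at most 10 in all, crops included, and the job is handed in when it is done.

```bash
mkdir -p pics; ls; python3 - <<'E'
from workcell import arm, workorder, telemetry, grab_frame
import cv2,numpy as np
for n in("scene","top"):
    f=grab_frame(n);cv2.imwrite(f"pics/{n}0.png",f["pixels"]);print(n,f["mtx"],f["T"])
s=telemetry.get_state();print(s)
E
```

```text
pics
workcell.py
scene [[421.07497829   0.         250.14223846]
 [  0.         421.07497829 194.50025451]
 [  0.           0.           1.        ]] [[-0.81122221 -0.46398869  0.35585535 -0.06343893]
 [-0.58467282  0.63454508 -0.50548021  0.91318181]
 [ 0.00873084 -0.61811572 -0.78603863  1.29560598]
 [ 0.          0.          0.          1.        ]]
top [[367.66328631   0.         251.58308459]
 [  0.         367.66328631 195.45579373]
 [  0.           0.           1.        ]] [[ 0.01478788 -0.9824094   0.18615342  0.28088175]
 [-0.99973382 -0.01782438 -0.01464863  0.10928855]
 [ 0.01770903 -0.18588725 -0.98241148  1.22430248]
 [ 0.          0.          0.          1.        ]]
{'clock': 0.1, 'joint_pos': array([ 1.22649751,  0.41790568, -0.01032002,  1.61408924,  0.00471382,
        1.11069371, -0.05297167]), 'joint_velocities': array([-1.14604103e-03, -1.29390731e-03, -9.11387553e-04, -2.61959053e-03,
       -8.07745840e-05,  2.22639795e-03, -4.28212310e-04]), 'joint_torque': array([ 1.31187764e-03, -8.52583480e+01,  6.39698915e-01, -4.26698327e+01,
       -4.89400607e-02,  1.63602229e-02,  7.33210732e-05]), 'ee_pos': array([ 0.18630825, -0.59635217,  0.30210348]), 'tcp_rot': array([-3.14052404e+00,  8.97830097e-05,  3.02856795e-01]), 'ft_force': array([ 0.87756966,  0.50390635, -0.64463385]), 'moment': array([-0.02166896, -0.00524668,  0.00850229]), 'grip_force': 0.0, 'gripper_width': 0.09363329326287936}
```

View pics/scene0.png

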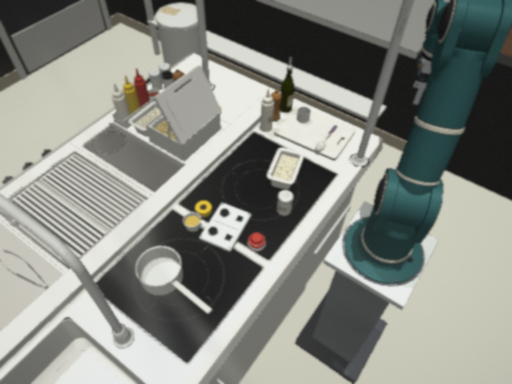

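View pics/top0.png

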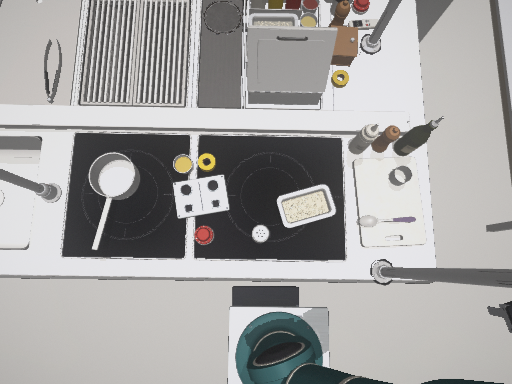

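The pan is on the left hob (top view at (115,175), scene view at (160,270)). The panel is at about (201,196) in the top view and (226,227) in the scene view. I'll zoom in on it in both.

```bash
python3 - <<'E'
import cv2,numpy as np
a=cv2.imread("pics/top0.png")[145:250,160:245]
b=cv2.imread("pics/scene0.png")[190:265,165:285]
a=cv2.resize(a,None,fx=5,fy=5,interpolation=cv2.INTER_CUBIC)[:525]
b=cv2.resize(b,None,fx=5,fy=5,interpolation=cv2.INTER_CUBIC)
cv2.imwrite("pics/ta.png",a);cv2.imwrite("pics/sb.png",b)
E
```

```text
(no output)
```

View pics/ta.png

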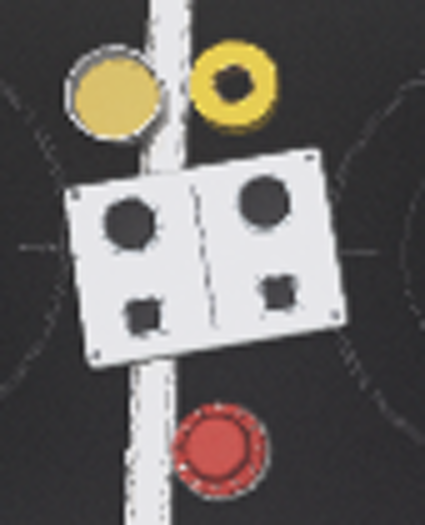

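View pics/sb.png

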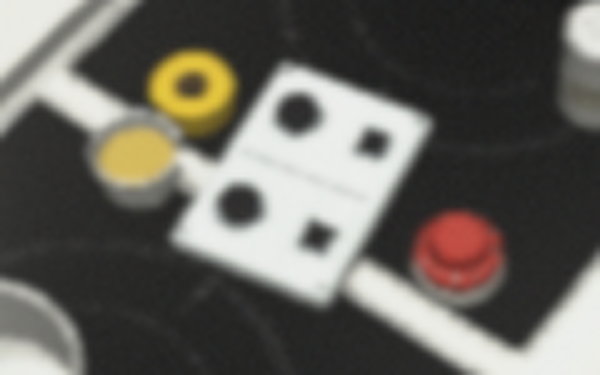

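The crops show all four keys clearly:

| Key | Top crop | Scene crop |
|---|---|---|
| Big left | (130,223) | (240,205) |
| Big right | (265,201) | (298,113) |
| Small left | (143,316) | (318,237) |
| Small right | (279,292) | (373,143) |

Next I triangulate them, then fit the panel pose.

```bash
cat > h.py <<'E'
import numpy as np,cv2
from scipy.optimize import least_squares
from workcell import arm, workorder, telemetry, grab_frame
def P(f): return f["mtx"]@np.linalg.inv(f["T"])[:3]
def proj(p,X): q=p@np.append(X,1); return q[:2]/q[2]
E
python3 - <<'E'
from h import *
fs={n:grab_frame(n) for n in("top","scene")}
pt,ps=P(fs["top"]),P(fs["scene"])
off={"t":(160,145),"s":(165,190)}
def cen(img,u,o):  # dark-blob centroid near the eye-read point
    g=img.mean(2); x,y=[(c+.5)/5-.5 for c in u]; x+=o[0];y+=o[1]
    r=7; x0,y0=int(x)-r,int(y)-r; w=np.clip(160-g[y0:y0+2*r+1,x0:x0+2*r+1],0,None)
    Y,X=np.mgrid[y0:y0+2*r+1,x0:x0+2*r+1]; m=np.hypot(X-x,Y-y)<6.5; w=w*m
    return np.array([(w*X).sum(),(w*Y).sum()])/w.sum(), np.array([x,y])
T=[(130,223),(265,201),(143,316),(279,292)];S=[(240,205),(298,113),(318,237),(373,143)]
L=np.array([[.028,.045],[.028,-.045],[-.034,.045],[-.034,-.045]])
a=[];b=[]
for t,s in zip(T,S):
    c,e=cen(fs["top"]["pixels"],t,off["t"]);d,f=cen(fs["scene"]["pixels"],s,off["s"])
    X=cv2.triangulatePoints(pt,ps,c,d)[:,0];X=X[:3]/X[3];print(c-e,d-f,X.round(4)); a.append(c);b.append(d)
def pts(v): 
    c,s=np.cos(v[2]),np.sin(v[2]); return np.c_[L@np.array([[c,s],[-s,c]])+v[:2],np.full(4,v[3])]
r=least_squares(lambda v:np.concatenate([np.r_[proj(pt,X)-i,proj(ps,X)-j] for X,i,j in zip(pts(v),a,b)]),[.5,.25,.15,.03])
print(r.x,r.fun.round(2));print(pts(r.x).round(4))
for n,h,px in(("cup",.042,(184,163)),("tape",.024,(207,161)),("panbowl",.07,(115,175)),("panhandle",.09,(96,247)),("timer",.042,(204,235)),("tin",.094,(261,231)),):
    f=fs["top"];d=f["T"][:3,:3]@np.linalg.inv(f["mtx"])@[*px,1];o=f["T"][:3,3];print(n,(o+d*(h-o[2])/d[2]).round(3))
E
```

```text
[0.0117679  0.17853875] [-0.05306068  0.00755544] [0.5241 0.3104 0.0262]
[-0.07918425  0.04969526] [-0.12525554  0.09663543] [0.541  0.2218 0.0255]
[ 0.08401458 -0.1621186 ] [-0.21788998 -0.10750711] [0.4631 0.2987 0.0261]
[-0.06137398  0.04646978] [ 0.04391151 -0.01186094] [0.4795 0.2103 0.026 ]
[0.50496692 0.26090844 0.18674927 0.02600834] [ 0.07  0.11 -0.08 -0.01  0.03  0.2  -0.1  -0.08  0.01  0.07 -0.11 -0.01
  0.07  0.11 -0.25 -0.09]
[[0.5241 0.3103 0.026 ]
 [0.5408 0.2219 0.026 ]
 [0.4632 0.2988 0.026 ]
 [0.4799 0.2104 0.026 ]]
cup [0.61  0.318 0.042]
tape [0.624 0.244 0.024]
panbowl [0.558 0.531 0.07 ]
panhandle [0.328 0.562 0.09 ]
timer [0.373 0.242 0.042]
tin [0.384 0.062 0.094]
```

The left key's top is at about (0.524, 0.310) and the panel yaw is 0.187. The measured height of 26 mm is the blob's mid-height, about 29 mm, so it agrees within tolerance. A post stands at the front right, base at top (382,272) and scene (360,160), between the arm and the goal. I'll locate it and take a closer look.

```bash
python3 - <<'E'
from h import *
fs={n:grab_frame(n) for n in("top","scene")}
pt,ps=P(fs["top"]),P(fs["scene"])
X=cv2.triangulatePoints(pt,ps,np.array([382.,272]),np.array([360.,160]))[:,0];print(X[:3]/X[3])
f=fs["top"];d=f["T"][:3,:3]@np.linalg.inv(f["mtx"])@[382,272,1];o=f["T"][:3,3];b=(o+d*(-o[2])/d[2]);print(b)
for z in(0,.3,.6,.8,1.,1.2):print(z,proj(pt,[b[0],b[1],z]).round(),proj(ps,[b[0],b[1],z]).round())
a=cv2.resize(fs["top"]["pixels"][230:384,200:512],None,fx=2.5,fy=2.5,interpolation=cv2.INTER_CUBIC)
c=cv2.resize(fs["scene"]["pixels"][0:300,312:512],None,fx=2,fy=2,interpolation=cv2.INTER_CUBIC)
cv2.imwrite("pics/a2.png",a);cv2.imwrite("pics/c2.png",c)
E
```

```text
[ 0.26177193 -0.34312329 -0.00304388]
[ 0.2650417 -0.340683   0.       ]
0 [382. 272.] [359. 159.]
0.3 [426. 274.] [376. 103.]
0.6 [513. 279.] [400.  26.]
0.8 [638. 285.] [421. -42.]
1.0 [983. 303.] [ 449. -133.]
1.2 [6253.  571.] [ 488. -259.]
```

View pics/a2.png

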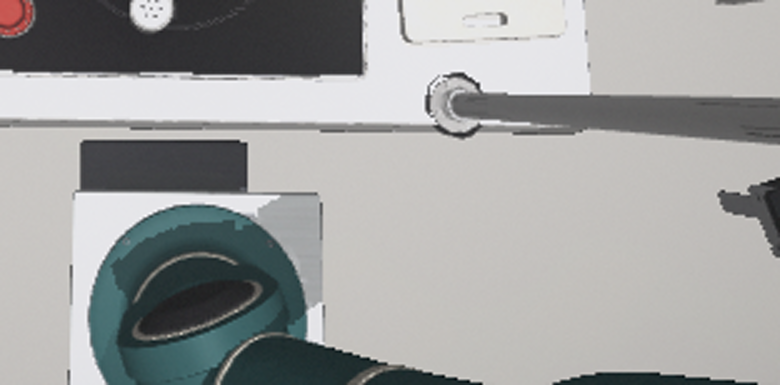

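View pics/c2.png

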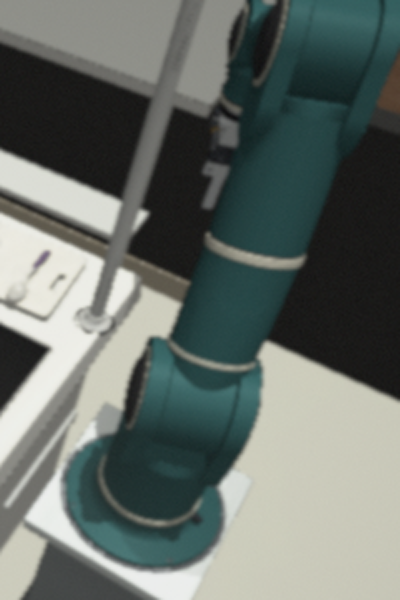

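The post stands at (0.265, -0.341), 0.43 m from the base axis. I'll draw the tool in to about 0.3 m radius, turn its narrow side outwards, swing past the post, then extend.

The manual's scale: shifts go in shares of 50 mm. Converting my numbers, -0.04 m is -0.8, -0.03 m is -0.6.

Call:
shift_gripper([
  {"finger_gap":0,"d":[0,-0.8,0]},
  {"finger_gap":0,"d":[0,-0.8,0]},
  {"finger_gap":0,"d":[0,-0.8,0]},
  {"finger_gap":0,"d":[0,-0.8,0]},
  {"finger_gap":0,"d":[0,-0.8,0]},
  {"finger_gap":0,"d":[0,-0.8,0]},
  {"finger_gap":0,"d":[0,-0.8,0]},
  {"finger_gap":0,"d":[0,-0.6,0]},
  {"finger_gap":0},
  {"finger_gap":0},
])

```text
clock: 1.3
ee_pos: [0.094, -0.3008, 0.3031]
tcp_rot: [3.14, 0.0, 0.303]
ft_force: [0.2, -0.3, 0.2]
gripper_width: 0.0175
grip_force: 0.0
```

```bash
python3 -c "
from workcell import arm, workorder, telemetry, grab_frame;s=telemetry.get_state();print(s['joint_pos'].round(3),s['ee_pos'],s['tcp_rot'])"
```

```text
[ 1.221 -0.175 -0.045  2.292 -0.009  1.024 -0.087] [ 0.0939848  -0.30082016  0.30312129] [3.13998157e+00 5.75921550e-06 3.02893336e-01]
```

Converted, -0.02 m is -0.4.

Call:
shift_gripper([
  {"finger_gap":0,"d":[0,-0.4,0]},
  {"finger_gap":0,"twist":0.14},
  {"finger_gap":0,"twist":0.14},
  {"finger_gap":0,"twist":0.14},
  {"finger_gap":0,"twist":0.14},
  {"finger_gap":0,"twist":0.14},
  {"finger_gap":0,"twist":0.14},
  {"finger_gap":0,"twist":0.14},
  {"finger_gap":0,"twist":0.14},
  {"finger_gap":0,"twist":0.14},
  {"finger_gap":0,"twist":0.14},
  {"finger_gap":0,"twist":0.14},
])

```text
clock: 2.5
ee_pos: [0.0883, -0.2825, 0.3027]
tcp_rot: [-3.141, 0.0, -1.243]
ft_force: [-0.2, 0.1, 0.2]
gripper_width: 0.0004
grip_force: 0.0
```

```bash
python3 -c "
from workcell import arm, workorder, telemetry, grab_frame;s=telemetry.get_state();print(s['joint_pos'].round(3),s['ee_pos'],s['tcp_rot'])"
```

```text
[ 1.445 -0.215 -0.242  2.319 -0.06   1.033 -1.574] [ 0.08828963 -0.28247513  0.30270478] [-3.14114934e+00  3.00754841e-04 -1.24289934e+00]
```

Call:
shift_gripper([
  {"finger_gap":0,"d":[0,-0.6,0],"twist":-0.1},
  {"finger_gap":0,"d":[0,-0.6,0],"twist":-0.1},
  {"finger_gap":0,"d":[0,-0.6,0],"twist":-0.1},
  {"finger_gap":0,"d":[0,-0.6,0],"twist":-0.1},
  {"finger_gap":0,"d":[0,-0.6,0],"twist":-0.1},
  {"finger_gap":0,"d":[0,-0.6,0],"twist":-0.1},
  {"finger_gap":0,"d":[0,-0.6,0],"twist":-0.1},
  {"finger_gap":0},
])

```text
clock: 3.3
ee_pos: [0.2561, -0.1582, 0.3029]
tcp_rot: [-3.141, -0.001, -0.529]
ft_force: [-0.1, -0.0, 0.5]
gripper_width: 0.0004
grip_force: 0.0
```

```bash
python3 -c "
from workcell import arm, workorder, telemetry, grab_frame;s=telemetry.get_state();print(s['joint_pos'].round(3),s['ee_pos'],s['tcp_rot'])"
```

```text
[ 1.119 -0.222 -0.572  2.301 -0.14   1.032 -1.469] [ 0.25614166 -0.15817204  0.30294539] [-3.14072347e+00 -5.08503850e-04 -5.29319377e-01]
```

Converted, -0.03 m is -0.6.

Call:
shift_gripper([
  {"finger_gap":0,"d":[0,-0.6,0],"twist":-0.1},
  {"finger_gap":0,"d":[0,-0.6,0],"twist":-0.1},
  {"finger_gap":0,"d":[0,-0.6,0],"twist":-0.1},
  {"finger_gap":0,"d":[0,-0.6,0],"twist":-0.1},
  {"finger_gap":0,"d":[0,-0.6,0],"twist":-0.1},
  {"finger_gap":0,"d":[0,-0.6,0],"twist":-0.1},
  {"finger_gap":0,"d":[0,-0.6,0],"twist":-0.1},
  {"finger_gap":0},
])

```text
clock: 4.1
ee_pos: [0.3029, 0.0425, 0.3031]
tcp_rot: [-3.141, -0.001, 0.169]
ft_force: [-1.0, -0.6, -1.0]
gripper_width: 0.0002
grip_force: 0.0
```

```bash
python3 -c "
from workcell import arm, workorder, telemetry, grab_frame;s=telemetry.get_state();print(s['joint_pos'].round(3),s['ee_pos'],s['tcp_rot'])"
```

```text
[ 0.796 -0.267 -0.87   2.286 -0.237  1.042 -1.336] [0.30285346 0.0425131  0.30305438] [-3.14092204e+00 -9.04700994e-04  1.69380147e-01]
```

Converted, 0.033 m is 0.66, -0.028 m is -0.56.

Call:
shift_gripper([
  {"finger_gap":0,"d":[0.66,-0.56,0]},
  {"finger_gap":0,"d":[0.66,-0.56,0]},
  {"finger_gap":0,"d":[0.66,-0.56,0]},
  {"finger_gap":0,"d":[0.66,-0.56,0]},
  {"finger_gap":0},
])

```text
clock: 4.6
ee_pos: [0.4061, 0.1612, 0.3014]
tcp_rot: [-3.134, 0.008, 0.164]
ft_force: [-0.2, -0.8, 0.8]
gripper_width: 0.0007
grip_force: 0.0
```

```bash
python3 -c "
from workcell import arm, workorder, telemetry, grab_frame;s=telemetry.get_state();print(s['joint_pos'].round(3),s['ee_pos'],s['tcp_rot'])"
```

```text
[ 0.651  0.234 -1.21   2.027  0.242  1.048 -2.08 ] [0.40609855 0.1612106  0.30136214] [-3.13366792  0.00793386  0.16439316]
```

Call:
shift_gripper([
  {"finger_gap":0},
  {"finger_gap":0},
  {"finger_gap":0},
])

```text
clock: 4.9
ee_pos: [0.4034, 0.1579, 0.3031]
tcp_rot: [3.138, 0.003, 0.163]
ft_force: [-0.5, -0.3, 0.1]
gripper_width: 0.0005
grip_force: 0.0
```

```bash
python3 -c "
from workcell import arm, workorder, telemetry, grab_frame;s=telemetry.get_state();print(s['joint_pos'].round(3),s['ee_pos'],s['tcp_rot'])"
```

```text
[ 0.659  0.214 -1.21   2.034  0.235  1.047 -2.071] [0.40338538 0.15788268 0.30310549] [3.13778559e+00 3.04994084e-03 1.63133975e-01]
```

Converted, 0.024 m is 0.48, -0.022 m is -0.44.

Call:
shift_gripper([
  {"finger_gap":0,"d":[0.48,-0.44,0]},
  {"finger_gap":0,"d":[0.48,-0.44,0]},
  {"finger_gap":0,"d":[0.48,-0.44,0]},
  {"finger_gap":0},
])

```text
clock: 5.3
ee_pos: [0.4647, 0.2378, 0.303]
tcp_rot: [3.141, 0.003, 0.166]
ft_force: [-0.9, -1.1, 0.8]
gripper_width: 0.0007
grip_force: 0.0
```

```bash
python3 -c "
from workcell import arm, workorder, telemetry, grab_frame;s=telemetry.get_state();print(s['joint_pos'].round(3),s['ee_pos'],s['tcp_rot'])"
```

```text
[ 0.343  0.429 -1.095  1.841  0.419  1.133 -2.305] [0.4647245  0.23781117 0.30298243] [3.14088277e+00 2.51284240e-03 1.65965443e-01]
```

Converted, 0.04 m is 0.8, 0.02 m is 0.4.

Call:
shift_gripper([
  {"finger_gap":0,"d":[0.36,-0.3,0]},
  {"finger_gap":0,"d":[0.36,-0.3,0]},
  {"finger_gap":0,"d":[0.36,-0.32,0]},
  {"finger_gap":0,"d":[0.32,-0.3,0]},
  {"finger_gap":0,"d":[0,0,0.8]},
  {"finger_gap":0,"d":[0,0,0.8]},
  {"finger_gap":0,"d":[0,0,0.8]},
  {"finger_gap":0,"d":[0,0,0.4]},
  {"finger_gap":0},
  {"finger_gap":0},
])

```text
clock: 6.3
ee_pos: [0.5226, 0.3067, 0.1636]
tcp_rot: [3.14, 0.003, 0.164]
ft_force: [0.6, -0.2, 0.2]
gripper_width: 0.0003
grip_force: 0.0
```

```bash
python3 - <<'E'
from h import *
s=telemetry.get_state();print(s['joint_pos'].round(3),s['ee_pos'],s['tcp_rot'])
fs={n:grab_frame(n) for n in("top","scene")}
a=cv2.resize(fs["top"]["pixels"][145:250,150:250],None,fx=5,fy=5,interpolation=cv2.INTER_CUBIC)
b=cv2.resize(fs["scene"]["pixels"][150:255,165:265],(400,420),interpolation=cv2.INTER_CUBIC)
b=cv2.resize(fs["scene"]["pixels"][160:265,215-60:215],None,fx=5,fy=5,interpolation=cv2.INTER_CUBIC) if 0 else cv2.resize(fs["scene"]["pixels"][160:265,190:250],None,fx=5,fy=5,interpolation=cv2.INTER_CUBIC)
cv2.imwrite("pics/m3.png",np.hstack([a,b]))
tip=np.array(s['ee_pos'])-[0,0,.097]
print("tip",tip,proj(P(fs["scene"]),tip),proj(P(fs["top"]),tip))
E
```

```text
[ 0.056  0.73  -0.894  1.747  0.666  1.001 -2.501] [0.52256593 0.30669577 0.16359021] [3.13984532e+00 2.68017123e-03 1.64284813e-01]
tip [0.52256593 0.30669577 0.06659021] [212.75414398 223.76253261] [184.78588255 187.42965236]
```

View pics/m3.png

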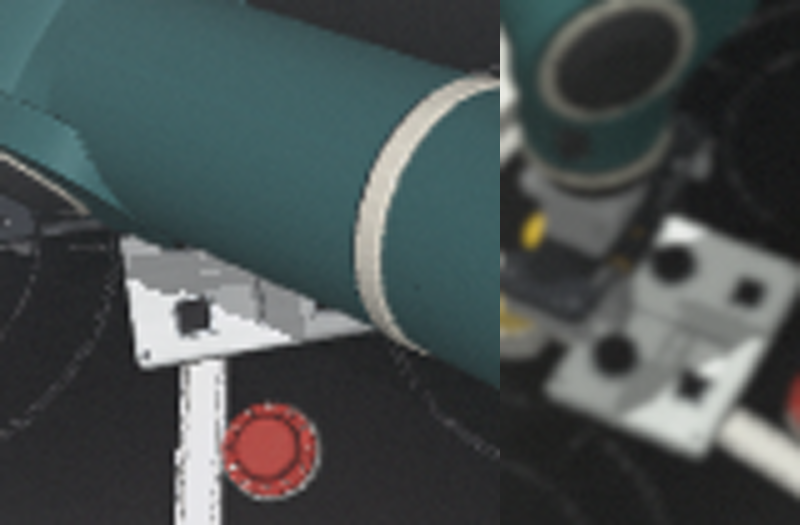

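The panel and pan haven't moved. The left key shows at (614,357) in the scene half, right below the projected fingertips at (614,319). I'll correct the last 4 mm and come down.

Converted, 0.002 m is 0.04, 0.01 m is 0.2.

Call:
shift_gripper([
  {"finger_gap":0,"d":[0.04,-0.07,0]},
  {"finger_gap":0,"d":[0,0,0.2]},
  {"finger_gap":0,"d":[0,0,0.2]},
  {"finger_gap":0,"d":[0,0,0.16]},
  {"finger_gap":0},
  {"finger_gap":0},
  {"finger_gap":0},
])

```text
clock: 7.1
ee_pos: [0.5233, 0.3112, 0.1341]
tcp_rot: [3.14, 0.004, 0.165]
ft_force: [0.4, -0.3, 0.6]
gripper_width: 0.0004
grip_force: 0.0
```

Call:
shift_gripper([
  {"finger_gap":0,"d":[0,0,0.04]},
  {"finger_gap":0,"d":[0,0,0.02]},
  {"finger_gap":0,"d":[0,0,0.02]},
  {"finger_gap":0},
  {"finger_gap":0},
])

```text
clock: 7.6
ee_pos: [0.5234, 0.3111, 0.1301]
tcp_rot: [3.14, 0.004, 0.165]
ft_force: [0.8, 0.4, 1.8]
gripper_width: 0.0006
grip_force: 1.3
```

Converted, 0.002 m is 0.04, 0.001 m is 0.02.

Call:
shift_gripper([
  {"finger_gap":0,"d":[0,0,0.04]},
  {"finger_gap":0,"d":[0,0,0.04]},
  {"finger_gap":0,"d":[0,0,0.02]},
  {"finger_gap":0},
])

```text
clock: 8.0
ee_pos: [0.5235, 0.3113, 0.1262]
tcp_rot: [3.139, 0.003, 0.165]
ft_force: [-4.9, -6.0, 26.4]
gripper_width: 0.0005
grip_force: 13.1
```

Call:
shift_gripper([
  {"finger_gap":0,"d":[0,0,0.02]},
  {"finger_gap":0},
])

```text
clock: 8.2
ee_pos: [0.5235, 0.3114, 0.1259]
tcp_rot: [3.139, 0.003, 0.165]
ft_force: [-8.7, -10.1, 39.3]
gripper_width: 0.0005
grip_force: 19.8
```

Bottomed out. I'll ease off to a light hold and keep the key down.

Converted, -0.002 m is -0.04.

Call:
shift_gripper([
  {"finger_gap":0,"d":[0,0,-0.04]},
  {"finger_gap":0},
  {"finger_gap":0},
])

```text
clock: 8.5
ee_pos: [0.5235, 0.3112, 0.1264]
tcp_rot: [3.14, 0.004, 0.165]
ft_force: [-0.4, -2.4, 13.7]
gripper_width: 0.0005
grip_force: 6.4
```

Force is 13.7 N, so the key is fully down with little side load. I'll hold it for 2.3 s more.

Call:
shift_gripper([
  {"finger_gap":0},
  {"finger_gap":0},
  {"finger_gap":0},
  {"finger_gap":0},
  {"finger_gap":0},
  {"finger_gap":0},
  {"finger_gap":0},
  {"finger_gap":0},
  {"finger_gap":0},
  {"finger_gap":0},
  {"finger_gap":0},
  {"finger_gap":0},
])

```text
clock: 9.7
ee_pos: [0.5235, 0.3112, 0.1264]
tcp_rot: [3.14, 0.004, 0.165]
ft_force: [-1.8, -2.5, 12.7]
gripper_width: 0.0004
grip_force: 6.5
```

Call:
shift_gripper([
  {"finger_gap":0},
  {"finger_gap":0},
  {"finger_gap":0},
  {"finger_gap":0},
  {"finger_gap":0},
  {"finger_gap":0},
  {"finger_gap":0},
  {"finger_gap":0},
  {"finger_gap":0},
  {"finger_gap":0},
  {"finger_gap":0},
])

```text
clock: 10.8
ee_pos: [0.5235, 0.3112, 0.1264]
tcp_rot: [3.14, 0.004, 0.165]
ft_force: [-0.8, -2.3, 11.9]
gripper_width: 0.0007
grip_force: 6.5
```

Call:
shift_gripper([
  {"finger_gap":0,"d":[0,0,-0.06]},
  {"finger_gap":0,"d":[0,0,-0.2]},
  {"finger_gap":0,"d":[0,0,-0.6]},
  {"finger_gap":0,"d":[0,0,-0.8]},
  {"finger_gap":0,"d":[0,0,-0.8]},
  {"finger_gap":0,"d":[0,0,-0.8]},
  {"finger_gap":0},
  {"finger_gap":0},
])

```text
clock: 11.6
ee_pos: [0.5239, 0.3113, 0.2895]
tcp_rot: [3.14, 0.003, 0.165]
ft_force: [0.1, -0.4, -0.8]
gripper_width: 0.0003
grip_force: 0.0
```

```bash
python3 - <<'E'
from h import *
s=telemetry.get_state();print(s['joint_pos'].round(3))
fs={n:grab_frame(n) for n in("top","scene")}
b=cv2.resize(fs["scene"]["pixels"][180:265,165:285],None,fx=5,fy=5,interpolation=cv2.INTER_CUBIC)
cv2.imwrite("pics/s4.png",b)
E
```

```text
[ 0.117  0.598 -0.999  1.642  0.532  1.203 -2.408]
```

View pics/s4.png

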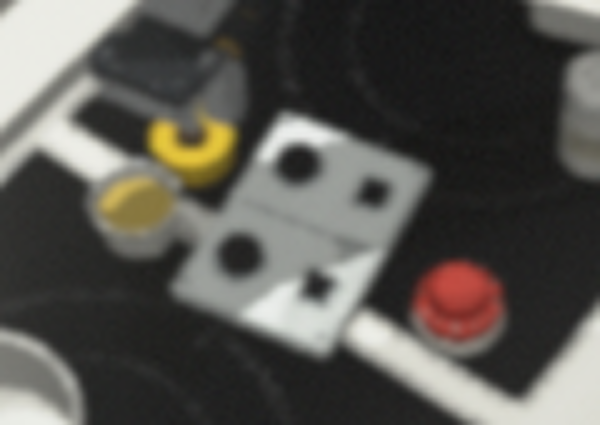

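The panel is where it was: the keys at (240,255) and (298,163) match the first picture once the crop shift is taken off. The left key is up again, the other things stand where they were, and the hand is clear.

```bash
python3 -c "
from workcell import arm, workorder, telemetry, grab_frame;print(workorder.finish_job())"
```

```text
the job is handed in; nothing more can be done
None
```

I held the left large key fully down for about 2.8 s, released it, and handed the job in at about 12 s; nothing else moved, but the force briefly reached 39 N before I eased to about 13 N.

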